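# Lay the condiment board behind the plate

## Task

Lay the condiments for lunch: draw the wooden condiment board out sideways from under the wire shelf and lay it straight across just behind the plate (a few centimetres off its rim), the board's middle recess in line with the middle of the plate. Then stand each condiment in the recess turned for it: the pepper mill in the middle one, the salt shaker between the mill and the board's handle, the mustard jar on the other side of the mill. Set them down upright without dropping them, and leave the plate, the tins on the shelf, the spice jar and the tea glass where they are.

Things in the scene. Friction and masses are not known exactly. Their poses are not given: they have to be found in the camera images.
- condiment_board: Loose pale wood board, 18 mm thick, 0.4 kg. Origin: underside, below middle recess; z up, y at the start to about world +y. Blade 104 mm (x), y -125..145 mm; handle 28 mm wide on to y -226, juts out right of the shelf, grip from above at y -190. Recesses 8 mm deep (floor at z 10) on x = 0: 60 mm wide at y -80 (by the handle, salt), 74 at y 0 (mill), 84 at y +88 (mustard).
- wire_shelf: Fixed shelf insert of bright steel wire on the worktop at the robot's left, 150 (x) x 260 (y) mm, top 100 mm high; legs at its corners, runners along both long sides (138 mm free between), short ends (-y, +y) open. The board lies beneath, seen through the wires, and comes out at the -y end. Origin: below its centre, at worktop height.
- plate: Loose round white side plate, 150 mm across, 16 mm high, near the robot's edge of the worktop. Origin: centre of its underside; its x points away from the robot (behind the plate is +x), its y to the robot's left.
- salt_shaker: Loose salt shaker: small clear glass with white salt and a grey domed top, 44 mm across, 90 mm high (44 mm wide up to 66 mm, the top 34 mm wide), 0.1 kg. Stands on the worktop. Origin: centre of its underside, z up.
- pepper_mill: Loose pepper mill of dark turned wood with a small metal knob, 58 mm across at the foot, 170 mm high, 0.18 kg; its round head, 49 mm across, spans 123 to 159 mm above its foot and is widest near 140 mm (grip it there). Does not turn. Stands on the worktop. Origin: centre of its underside, z up.
- mustard_jar: Loose mustard jar: squat clear jar with yellow contents, dark label and grey metal lid, 68 mm across the body, lid 63 mm, 88 mm high, about 0.27 kg. Stands in the front half of the worktop (a like jar at the back wall by the utensil crock is part of the room). Origin: centre of its underside, z up.
- spice_jar: Bystander, leave it: loose spice jar with a green cap, 46 mm across, 106 mm high, standing in the front half of the worktop (like jars at the back wall are part of the room). Origin: centre of its underside.
- tea_glass: Bystander, leave it: loose empty waisted tea glass, 62 mm across, 86 mm high, standing on the worktop. Origin: centre of its underside.
- small_tin: Bystander, leave it: loose tin 57 mm across, 72 mm high, red and white label, standing on the wire shelf. Origin: centre of its underside.
- wide_tin: Bystander, leave it: loose low tin 75 mm across, 58 mm high, blue label, standing on the wire shelf. Origin: centre of its underside.

How it is judged:
On the way:
1. the board lies flat behind the plate, still empty, the three condiments standing on the worktop (x of condiment_board in the frame of plate between 0.14 and 0.23 m and y of condiment_board in the frame of plate between -0.045 and 0.045 m and angle between the y axis of condiment_board and the y axis of plate, either way round below 0.17 rad and angle between condiment_board's own z axis and vertical below 0.04 rad and height (world z) of condiment_board below 0.005 m and height (world z) of each of salt_shaker, pepper_mill, mustard_jar below 0.006 m), for 0.2 s.
At the end, for the whole second after the job is handed in: Board flat, 140-230 mm behind the plate's centre, within 45 mm of it sideways, straight within 0.17 rad; salt, mill and mustard each upright (0.12 rad) on the floor of its own recess (4 mm), within 12 mm of its centre in x and y; all released and at rest (x of condiment_board in the frame of plate between 0.14 and 0.23 m and y of condiment_board in the frame of plate between -0.045 and 0.045 m and angle between the y axis of condiment_board and the y axis of plate, either way round below 0.17 rad and angle between condiment_board's own z axis and vertical below 0.04 rad and height (world z) of condiment_board below 0.005 m and x of salt_shaker in the frame of condiment_board between -0.012 and 0.012 m and y of salt_shaker in the frame of condiment_board between -0.092 and -0.068 m and z of salt_shaker in the frame of condiment_board between 0.006 and 0.014 m and angle between each of salt_shaker, pepper_mill, mustard_jar's own z axis and vertical below 0.12 rad and linear speed of each of salt_shaker, pepper_mill, mustard_jar, condiment_board below 0.02 m/s and contact force between the fingers and salt_shaker below 0.2 N and x of pepper_mill in the frame of condiment_board between -0.012 and 0.012 m and y of pepper_mill in the frame of condiment_board between -0.012 and 0.012 m and z of pepper_mill in the frame of condiment_board between 0.006 and 0.014 m and contact force between the fingers and pepper_mill below 0.2 N and x of mustard_jar in the frame of condiment_board between -0.012 and 0.012 m and y of mustard_jar in the frame of condiment_board between 0.076 and 0.1 m and z of mustard_jar in the frame of condiment_board between 0.006 and 0.014 m and contact force between the fingers and mustard_jar below 0.2 N and contact force between the fingers and condiment_board below 0.2 N); the robot touches nothing.
It fails at once if the plate is pushed more than 30 mm or tipped (distance of plate from where it was at the start of the episode above 0.03 m or angle between plate's own z axis and vertical above 0.3 rad).
It fails at once if a tin on the shelf is pushed more than 30 mm or tipped (distance of any of small_tin, wide_tin from where it was at the start of the episode above 0.03 m or angle between any of small_tin, wide_tin's own z axis and vertical above 0.3 rad).
It fails at once if the spice jar or the tea glass is pushed more than 30 mm or tipped (distance of any of spice_jar, tea_glass from where it was at the start of the episode above 0.03 m or angle between any of spice_jar, tea_glass's own z axis and vertical above 0.3 rad).
It fails at once if a condiment is dropped (falls free for more than about 3 cm) ((linear speed of salt_shaker above 0.8 m/s and contact force between the fingers and salt_shaker below 0.2 N) or (linear speed of pepper_mill above 0.8 m/s and contact force between the fingers and pepper_mill below 0.2 N) or (linear speed of mustard_jar above 0.8 m/s and contact force between the fingers and mustard_jar below 0.2 N)).
It also fails if it takes over 106 s, if anything falls off the work surface, if the arm or the gripper's body presses on something with over 40 N, if the wrist force passes 120 N, or if a joint passes its speed limit or range.

## Robot

A 7-joint arm with a two-finger parallel gripper is mounted at the origin on a cart in front of the work surface, level with it; the furniture and walls round the work are solid. World frame = base frame: x ahead of the robot, y to its left, z up, the work surface at z = 0. Lengths are in m, angles in rad, forces in N, time in s.
With the tool pointing down it reaches from about 0.35 to 0.9 m from the base axis. Payload 8.1 kg.
Tool frame: the origin (TCP) lies midway between the tips of the shut fingers; the grasp point (between the pads) lies 19 mm behind it; z points along the fingers, y is the line along which they close (so a half turn about z gives the same grasp; the last joint's range is limited). The gripper opens to 92 mm and grips with 3 to 60 N. Pads are 19 mm wide; open, the fingers measure 130 mm over their backs; the gripper's body (75 mm by 190 mm) begins 47 mm behind the grasp point.
Start: joints at [1.074, 0.434, 0.025, 1.573, -0.012, 1.134, -0.075], TCP at [0.24, -0.577, 0.227] pointing down, gripper open.
Joint ranges: [-2.62, 2.62], [-0.44, 2.09], [-1.27, 1.32], [0.08, 2.57], [-1.32, 4.46], [0.12, 2], [-2.74, 2.74]. Speed limits (rad/s): [2.22, 2.22, 3.01, 3.01, 3.14, 3.14, 3.14].

## Interface

Orientations are given as a rotation vector (axis times angle).
In Python, from cell import arm gives the robot as it stands.
- The arm moves only by the tool carry_out, never from a script. Its arguments are lists of equal length, an entry for each row: "claw": the finger opening in cm, from 0 to 9.18; "delta_pos": the shift along the tool's x, y, z in cm, a list of three; "angular": the turn, a rotation vector about the tool's x, y, z in rad, a list of three. In form: {"claw": [claw, ...], "delta_pos": [[dx, dy, dz], ...], "angular": [[ax, ay, az], ...]}. A call has 1 to 20 rows; each row shifts and turns the commanded pose from where the row before left it, along the tool's axes as they then stand; what a row does not reach is not made up. A row lasts 1/10 s, in which the tool goes at most 50 mm and 8.59 degrees, less where a joint would pass 70% of its speed; a pose out of reach is approached as far as the arm can. A call with a gripper value outside its range is refused whole. The fingers move at their own pace and stop on an object; "force" is the grip in N (left out, the last holds). Time passes only in rows, so rows that do not move let the fingers close. It gives the time, the measured TCP pose, the force, the opening and the grip force at its end, in the units of the state.
- arm.observe(): the state, without advancing time (a new reading comes with each control period).
- arm.get_image(name): name is "side" or "top"; returns a dict with "frame" (480x640x3 uint8, red, green, blue), "mtx" (3x3 intrinsics, pixels), "T" (4x4, takes a point from camera to world coordinates). Camera axes: x right, y down, z forward; pixel columns grow to the right and rows downward; lengths in m; the calibration is good to about 2 mm. A picture is of the moment at which its call begins. There is no depth.
- arm.sign_off(): hands the job in; it is judged then, once.
Trained networks look in a picture, given as the dict that the camera call returned (one of the last four; its "shot" number tells which), for a name from the list of things; names that differ only in an ending like _2 or _b are one class to them, and where a whole thing is asked for, a point or a joint stands for the part that bears it (a point fixed in the world has none). Each returns a list of dicts, best first, with "conf" (0 to 1); they miss things now and then, are a little off and sometimes report something else, mostly with a low value. They report only what shows in the picture. A call takes as long as a camera call.
- arm.look_for(label, picture): "centre" ([column, row] as shares, 0 to 1, of the picture: columns of its width, rows of its height, amid what is visible of it).
- arm.trace(label, picture): "region" (480x640 bool, what is visible of it) and "centre" ([column, row] as shares, 0 to 1, of the picture: columns of its width, rows of its height, amid what is visible of it).
- arm.place_of(label, picture): "centre" ([column, row] as shares, 0 to 1, of the picture: columns of its width, rows of its height: a listed point, or the origin of a listed thing).
The state is a dict: "clock": time; "joints": joint angles; "dq": joint speeds; "joint_efforts": joint torques, N m; "position": TCP position; "ee_rot": TCP orientation; "force": force on the tool from outside, world axes, zero at the start; "ft_torque": the same for the moment, N m; "width": opening from 0.0 (shut) to 1.0 (fully open); "gripper_force": force on a finger pad.
Only numpy, scipy, OpenCV 4.12 (cv2) and the standard library are available. Lean on these libraries where they do the work, as an engineer would, in place of code of your own. Each camera call takes 0.05 s, during which the arm holds its last target. There are 200 camera calls.

## Working session

There is one attempt and no reset: what is moved stays moved. The work goes in short steps, Python scripts to look and compute and a tool call to move; the robot and the scene stay as the last step left them, time stands still between calls to the robot, and variables do not carry over. Pictures are saved under pics/ and viewed, at most 14 in all, crops included, and the job is handed in when it is done.

Besides the shell and the picture viewer there is one more tool, called after "Emit:" as name(argument=value, ...) on one line, values as JSON. carry_out: Moves the arm, as the interface text tells. Its arguments: {"type":"object","properties":{"claw":{"type":"array","items":{"type":"number"}},"delta_pos":{"type":"array","items":{"type":"array","items":{"type":"number"}}},"angular":{"type":"array","items":{"type":"array","items":{"type":"number"}}},"force":{"type":"number"}},"required":["claw","delta_pos","angular"]}

```bash
mkdir -p pics; cat > h.py <<'E'
import numpy as np, cv2
from cell import arm
from scipy.spatial.transform import Rotation as R
def pix2w(p,c,z):
    K=np.array(p["mtx"]);T=np.array(p["T"])
    u=np.array([c[0]*640,c[1]*480,1.]);d=T[:3,:3]@np.linalg.solve(K,u);o=T[:3,3]
    return o+d*(z-o[2])/d[2]
def w2pix(p,X):
    K=np.array(p["mtx"]);T=np.array(p["T"]);q=K@(T[:3,:3].T@(np.array(X)-T[:3,3]));return q[:2]/q[2]
def tri(ps,cs):
    A=np.zeros((3,3));b=np.zeros(3)
    for p,c in zip(ps,cs):
        K=np.array(p["mtx"]);T=np.array(p["T"]);d=T[:3,:3]@np.linalg.solve(K,[c[0]*640,c[1]*480,1.]);d/=np.linalg.norm(d)
        P=np.eye(3)-np.outer(d,d);A+=P;b+=P@T[:3,3]
    return np.linalg.solve(A,b)
def save(p,n): cv2.imwrite(f"pics/{n}.png",cv2.cvtColor(np.array(p["frame"]),cv2.COLOR_RGB2BGR))
E
python3 - <<'E'
from h import *
ps={n:arm.get_image(n) for n in("side","top")}
for n,p in ps.items():
    save(p,n+"0");print(n,np.round(np.array(p["T"]),3).tolist())
for l in "condiment_board wire_shelf plate salt_shaker pepper_mill mustard_jar spice_jar tea_glass small_tin wide_tin".split():
    z=0.1 if "tin" in l else 0
    for n,p in ps.items():
        for r in arm.place_of(l,p)[:2]: print(l,n,round(r["conf"],2),np.round(np.array(r["centre"])*[640,480]),np.round(pix2w(p,r["centre"],z),3)[:2])
s=arm.observe();print(s["position"],s["ee_rot"],s["clock"])
E
```

```text
side [[-0.998, -0.024, 0.059, 0.403], [-0.061, 0.622, -0.781, 1.238], [-0.018, -0.783, -0.622, 1.002], [0.0, 0.0, 0.0, 1.0]]
top [[-0.019, -0.987, 0.162, 0.281], [-1.0, 0.021, 0.007, 0.039], [-0.01, -0.161, -0.987, 1.485], [0.0, 0.0, 0.0, 1.0]]
condiment_board side 0.92 [284. 332.] [0.579 0.351]
condiment_board side 0.29 [349. 212.] [ 0.427 -0.19 ]
condiment_board top 0.93 [192. 218.] [0.582 0.365]
wire_shelf side 0.65 [283. 348.] [0.576 0.403]
wire_shelf top 0.96 [179. 220.] [0.577 0.398]
plate side 0.91 [351. 238.] [ 0.417 -0.047]
plate top 0.58 [353. 274.] [ 0.428 -0.045]
salt_shaker side 0.74 [316. 185.] [ 0.549 -0.353]
salt_shaker side 0.67 [350. 283.] [0.417 0.162]
salt_shaker top 0.65 [268. 282.] [0.411 0.17 ]
salt_shaker top 0.57 [406. 271.] [ 0.433 -0.18 ]
pepper_mill side 0.95 [317. 184.] [ 0.546 -0.36 ]
pepper_mill top 0.82 [475. 226.] [ 0.545 -0.361]
mustard_jar side 0.61 [357. 318.] [0.393 0.294]
mustard_jar top 0.8 [214. 287.] [0.401 0.307]
spice_jar side 0.69 [353. 192.] [ 0.415 -0.31 ]
spice_jar top 0.7 [464. 275.] [ 0.421 -0.325]
spice_jar top 0.18 [475. 226.] [ 0.544 -0.361]
tea_glass side 0.88 [348. 209.] [ 0.429 -0.202]
tea_glass top 0.78 [408. 274.] [ 0.425 -0.184]
small_tin side 0.66 [276. 347.] [0.574 0.482]
small_tin top 0.9 [131. 212.] [0.58  0.491]
wide_tin side 0.82 [284. 320.] [0.567 0.402]
wide_tin top 0.97 [164. 213.] [0.574 0.41 ]
[ 0.23978826 -0.5771997   0.2267554 ] [3.08083849e+00 6.14363821e-01 2.01805493e-05] 1.1
```

View pics/top0.png

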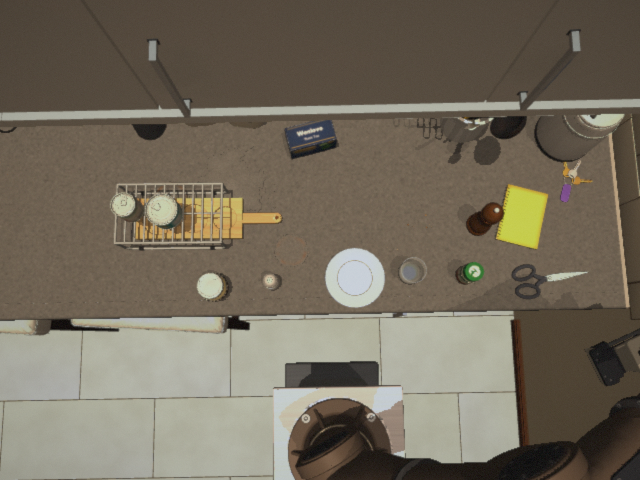

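View pics/side0.png

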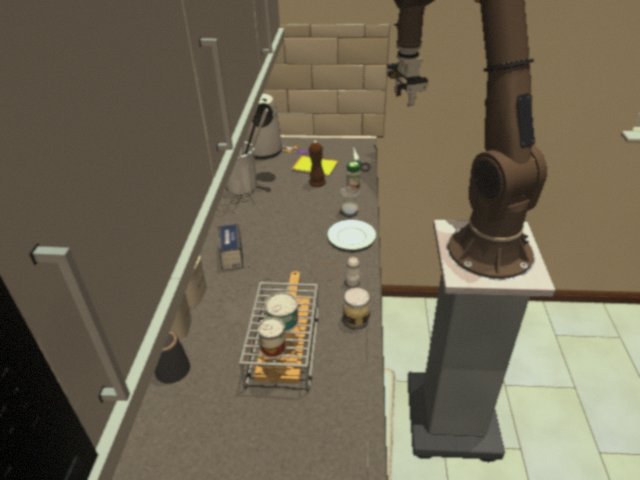

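The top view shows the shelf with the board at about (192,218) and its handle running to (281,218). The plate is at (355,277), salt (271,282), mustard (212,287), mill (485,220), tea glass (412,270) and spice jar (470,273). The side view agrees. There is a clear path to the board handle.

Emit:
carry_out(claw=[7, 7, 7, 7, 7, 7, 7, 7], delta_pos=[[0, 0, 0], [0, 0, 0], [0, 0, 0], [0, 0, 0], [0, 0, 0], [0, 0, 0], [0, 0, 0], [0, 0, 0]], angular=[[0, 0, -0.147], [0, 0, -0.147], [0, 0, -0.147], [0, 0, -0.147], [0, 0, -0.147], [0, 0, -0.147], [0, 0, -0.147], [0, 0, -0.147]])

```text
clock: 1.9
position: [0.2397, -0.5772, 0.2267]
ee_rot: [-2.216, -2.227, 0.0]
force: [0.7, -0.7, -0.2]
width: 0.762
gripper_force: 0.0
```

```bash
cat > m.py <<'E'
from h import *
import sys
# silhouettes' bounding boxes compared with projected cylinders
G=dict(plate=[(0.075,.016)],salt_shaker=[(.022,0),(.022,.066),(.017,.075),(.008,.09)],pepper_mill=[(.029,0),(.0245,.14),(.006,.17)],mustard_jar=[(.034,0),(.034,.07),(.0315,.088)],
 spice_jar=[(.023,0),(.023,.106)],tea_glass=[(.031,.086)])
from scipy.optimize import least_squares
th=np.linspace(0,2*np.pi,48)
def box(p,xy,g):
    P=np.array([w2pix(p,[xy[0]+r*np.cos(t),xy[1]+r*np.sin(t),z]) for r,z in g for t in th]);return np.r_[P.min(0),P.max(0)]
def fit(ps,l,near=None):
    obs=[]
    for p in ps:
        for r in arm.trace(l,p):
            ys,xs=np.nonzero(r["region"])
            c=np.array(r["centre"])
            if near is not None and np.linalg.norm(pix2w(p,c,.04)[:2]-near)>.09: continue
            obs.append((p,np.array([xs.min(),ys.min(),xs.max()+1,ys.max()+1]),r["conf"]));break
    x0=near
    f=lambda x:np.concatenate([box(p,x,G[l])-b for p,b,_ in obs])
    s=least_squares(f,x0,loss="soft_l1")
    return s.x,np.round(f(s.x),1),[round(o[2],2) for o in obs]
E
python3 - <<'E'
from m import *
ps=[arm.get_image(n) for n in("side","top")]
for l,n in dict(plate=(.42,-.047),salt_shaker=(.413,.167),pepper_mill=(.545,-.361),mustard_jar=(.4,.3)).items():
    x,e,c=fit(ps,l,np.array(n)); print(l,np.round(x,4),e.tolist(),c)
p=ps[1];r=arm.trace("condiment_board",p)[0];m=r["region"]
ys,xs=np.nonzero(m)
W=np.array([pix2w(p,[(x+.5)/640,(y+.5)/480],.018)[:2] for x,y in zip(xs,ys)])
print(W.min(0),W.max(0))
for a,b in((.14,.17),(.17,.2),(.2,.225)):
    s=W[(W[:,1]>a)&(W[:,1]<b)];print(a,b,s.mean(0),s.min(0),s.max(0))
for l in("condiment_board",): 
  print(tri(ps,[arm.place_of(l,q)[0]["centre"] for q in ps]))
s=arm.observe();print(s["position"],s["ee_rot"],s["clock"],s["joints"],s["width"])
E
```

```text
plate [ 0.4179 -0.0499] [-1.2, -0.8, -0.1, -0.6, -0.8, -0.2, 0.1, 1.6] [0.77, 0.75]
salt_shaker [0.4096 0.1586] [-0.7, -0.5, 0.5, 0.1, -1.9, -1.3, 1.1, 2.8] [0.93, 0.73]
pepper_mill [ 0.5481 -0.3676] [0.6, -1.5, -0.2, 0.0, -0.0, 0.5, -0.3, -1.0] [0.94, 0.75]
mustard_jar [0.3971 0.3006] [-0.2, -1.9, -0.2, 2.9, -0.5, -0.1, 0.7, 0.6] [0.58, 0.74]
[0.52023464 0.13006965] [0.62968636 0.50190572]
0.14 0.17 [0.57093875 0.15430164] [0.5564123  0.14017668] [0.58549553 0.16838506]
0.17 0.2 [0.57246043 0.18490243] [0.55705832 0.17075175] [0.58874951 0.19887037]
0.2 0.225 [0.57258007 0.21276211] [0.5577585  0.20133274] [0.58885873 0.22429942]
[0.57792182 0.36121468 0.0072383 ]
[ 0.23986116 -0.57716414  0.22676553] [ 2.22308028e+00  2.21973494e+00 -1.09643732e-04] 2.55 [ 1.2524478   0.45009981 -0.23614933  1.55630116  0.1118877   1.14840754
  0.99154698] 0.763742495428131
```

Emit:
carry_out(claw=[7, 7, 7, 7, 7, 7, 7, 7, 7, 7, 7, 7, 7, 7, 7, 7, 7, 7, 7, 7], delta_pos=[[3.7, 1.65, 0], [3.7, 1.65, 0], [3.7, 1.65, 0], [3.7, 1.65, 0], [3.7, 1.65, 0], [3.7, 1.65, 0], [3.7, 1.65, 0], [3.7, 1.65, 0], [3.7, 1.65, 0], [3.7, 1.65, 0], [3.7, 1.65, 0], [3.7, 1.65, 0], [3.7, 1.65, 0], [3.7, 1.65, 0], [3.7, 1.65, 0], [3.7, 1.65, 0], [3.7, 1.65, 0], [3.7, 1.65, 0], [3.7, 1.65, 0], [3.7, 1.65, 0]], angular=[[0, 0, 0], [0, 0, 0], [0, 0, 0], [0, 0, 0], [0, 0, 0], [0, 0, 0], [0, 0, 0], [0, 0, 0], [0, 0, 0], [0, 0, 0], [0, 0, 0], [0, 0, 0], [0, 0, 0], [0, 0, 0], [0, 0, 0], [0, 0, 0], [0, 0, 0], [0, 0, 0], [0, 0, 0], [0, 0, 0]])

```text
clock: 4.55
position: [0.5712, 0.1639, 0.2268]
ee_rot: [2.223, 2.219, 0.0]
force: [0.5, -1.6, 0.6]
width: 0.761
gripper_force: 0.0
```

Emit:
carry_out(claw=[7, 7, 7, 7, 7, 7, 7, 7, 7, 7, 7, 1, 1, 1, 1, 1, 1, 1, 1], delta_pos=[[0, 0, 4], [0, 0, 4], [0, 0, 4], [0, 0, 3], [0, 0, 2], [0, 0, 1.5], [0, 0, 1], [0, 0, 1], [0, 0, 1], [0, 0, 0.6], [0, 0, 0], [0, 0, 0], [0, 0, 0], [0, 0, 0], [0, 0, 0], [0, 0, 0], [0, 0, 0], [0, 0, 0], [0, 0, 0]], angular=[[0, 0, 0], [0, 0, 0], [0, 0, 0], [0, 0, 0], [0, 0, 0], [0, 0, 0], [0, 0, 0], [0, 0, 0], [0, 0, 0], [0, 0, 0], [0, 0, 0], [0, 0, 0], [0, 0, 0], [0, 0, 0], [0, 0, 0], [0, 0, 0], [0, 0, 0], [0, 0, 0], [0, 0, 0]], force=40)

```text
clock: 6.45
position: [0.571, 0.1624, 0.0059]
ee_rot: [2.223, 2.219, 0.001]
force: [-0.0, -0.5, 1.2]
width: 0.296
gripper_force: 40.0
```

Emit:
carry_out(claw=[1, 1, 1, 1, 1, 1, 1, 1, 1, 1, 1, 1, 1, 1, 1, 1], delta_pos=[[-0.7, 0, 0], [-1.3, 0, 0], [-2, 0, 0], [-2, 0, 0], [-2, 0, 0], [-2, 0, 0], [-2, 0, 0], [-2, 0, 0], [-2, 0, 0], [-2, 0, 0], [-2, 0, 0], [-2, 0, 0], [-2, 0, 0], [-1.3, 0, 0], [-0.7, 0, 0], [0, 0, 0]], angular=[[0, 0, 0], [0, 0, 0], [0, 0, 0], [0, 0, 0], [0, 0, 0], [0, 0, 0], [0, 0, 0], [0, 0, 0], [0, 0, 0], [0, 0, 0], [0, 0, 0], [0, 0, 0], [0, 0, 0], [0, 0, 0], [0, 0, 0], [0, 0, 0]])

```text
clock: 8.05
position: [0.5701, -0.0991, 0.0059]
ee_rot: [2.224, 2.218, -0.001]
force: [-0.2, -1.7, 4.6]
width: 0.301
gripper_force: 39.8
```

```bash
cat > b.py <<'E'
from m import *
def board(ps,z=.018):
    p=ps[1];m=arm.trace("condiment_board",p)[0]["region"]
    ys,xs=np.nonzero(m)
    W=np.array([pix2w(p,[(x+.5)/640,(y+.5)/480],z)[:2] for x,y in zip(xs,ys)])
    lo,hi=np.quantile(W[:,1],.003),np.quantile(W[:,1],.997)
    mids=[]
    for y in np.arange(hi-.24,hi-.02,.01):
        s=W[(abs(W[:,1]-y)<.005)]
        if len(s): mids.append((y,(s[:,0].min()+s[:,0].max())/2,np.ptp(s[:,0])))
    mids=np.array(mids);k=np.polyfit(mids[:,0],mids[:,1],1)
    print("y ends",lo,hi,"origin y from +end",hi-.145,"slope",k[0],"x at origin",np.polyval(k,hi-.145),"widths",np.round(np.median(mids[:,2]),3))
    for q in ps:
        r=arm.place_of("condiment_board",q)
        if r: print(q is ps[1],r[0]["conf"],pix2w(q,r[0]["centre"],0)[:2])
E
python3 - <<'E'
from b import *
ps=[arm.get_image(n) for n in("side","top")]
board(ps);save(ps[1],"t1")
s=arm.observe();print(s["position"],s["width"],s["force"])
E
```

```text
y ends -0.06632293884325843 0.23959802398883392 origin y from +end 0.09459802398883393 slope 0.02105282432002638 x at origin 0.5734930555109965 widths 0.106
False 0.8 [0.57239525 0.08894021]
True 0.89 [0.58493318 0.10491751]
[ 0.57006719 -0.09915296  0.00584592] 0.29898467725403227 [ 0.07743855 -3.15555792  4.839991  ]
```

View pics/t1.png

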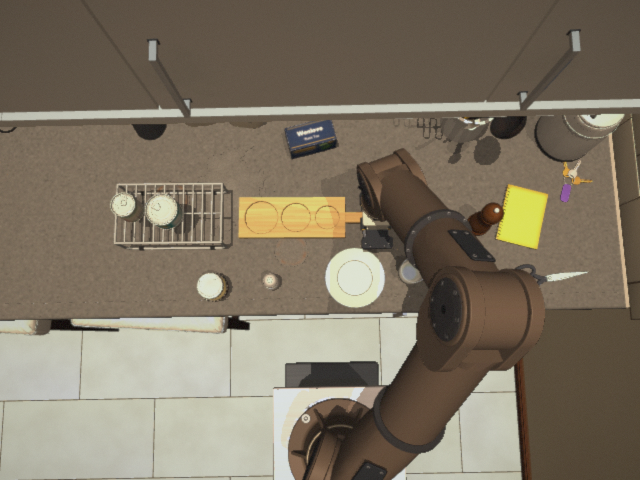

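The board is out and clear of the shelf, spanning x=238–345 px, straight and held at its handle. Next I drag it the remaining distance.

Emit:
carry_out(claw=[1, 1, 1, 1, 1, 1, 1, 1, 1, 1, 1, 1], delta_pos=[[-0.7, 0.1, 0], [-1.4, 0.3, 0], [-1.7, 0.3, 0], [-1.7, 0.3, 0], [-1.7, 0.3, 0], [-1.7, 0.3, 0], [-1.7, 0.3, 0], [-1.7, 0.3, 0], [-1.4, 0.2, 0], [-0.7, 0.1, 0], [0, 0, 0], [0, 0, 0]], angular=[[0, 0, 0], [0, 0, 0], [0, 0, 0], [0, 0, 0], [0, 0, 0], [0, 0, 0], [0, 0, 0], [0, 0, 0], [0, 0, 0], [0, 0, 0], [0, 0, 0], [0, 0, 0]])

```text
clock: 9.5
position: [0.5955, -0.2415, 0.0059]
ee_rot: [2.222, 2.221, 0.001]
force: [0.4, 0.7, 5.1]
width: 0.299
gripper_force: 39.8
```

```bash
python3 - <<'E'
from b import *
ps=[arm.get_image(n) for n in("side","top")]
board(ps)
print(fit(ps,"plate",np.array([.42,-.047])))
s=arm.observe();print(s["position"],s["width"],s["force"],s["clock"])
E
```

```text
y ends -0.2134844462199968 0.0964758655663001 origin y from +end -0.04852413443369989 slope 0.0086714726110853 x at origin 0.5967350366998899 widths 0.102
False 0.72 [ 0.59746486 -0.05187121]
True 0.59 [ 0.60598369 -0.04486585]
(array([ 0.41759387, -0.04882705]), array([-1.1, -1.6,  0.1, -0.3, -0.2, -0. , -0.3,  0.8]), [0.67, 0.81])
[ 0.59550425 -0.24154024  0.00590978] 0.3023799742862529 [1.03102079 1.24608791 5.33320159] 9.85
```

Emit:
carry_out(claw=[7, 7, 7, 7, 7, 7, 7, 7, 7, 7], delta_pos=[[0, 0, 0], [0, 0, 0], [0, 0, 0], [0, 0, 0], [0, 0, -1], [0, 0, -2], [0, 0, -4], [0, 0, -4], [0, 0, -4], [0, 0, -4]], angular=[[0, 0, 0], [0, 0, 0], [0, 0, 0], [0, 0, 0], [0, 0, 0], [0, 0, 0], [0, 0, 0], [0, 0, 0], [0, 0, 0], [0, 0, 0]])

```text
clock: 10.85
position: [0.5949, -0.2414, 0.1982]
ee_rot: [2.222, 2.22, 0.0]
force: [-0.5, 0.1, 0.2]
width: 0.761
gripper_force: 0.0
```

Emit:
carry_out(claw=[8, 8, 8, 8, 8, 8, 8, 8, 8, 8, 8, 8, 8], delta_pos=[[4, -1.9, 0], [4, -1.9, 0], [4, -1.9, 0], [4, -1.9, 0], [4, -1.9, 0], [4, -1.9, 0], [4, -1.9, 0], [4, -1.9, 0], [3, -1.4, 0], [3, -1.4, 0], [2, -0.6, 0], [0, 0, 0], [0, 0, 0]], angular=[[0, 0, 0], [0, 0, 0], [0, 0, 0], [0, 0, 0], [0, 0, 0], [0, 0, 0], [0, 0, 0], [0, 0, 0], [0, 0, 0], [0, 0, 0], [0, 0, 0], [0, 0, 0], [0, 0, 0]])

```text
clock: 12.15
position: [0.4096, 0.1586, 0.1962]
ee_rot: [2.221, 2.221, 0.0]
force: [0.4, -0.5, 0.4]
width: 0.868
gripper_force: 0.0
```

```bash
python3 - <<'E'
from b import *
ps=[arm.get_image(n) for n in("side","top")]
board(ps);save(ps[0],"s2");save(ps[1],"t2")
for l,n in dict(plate=(.42,-.047),salt_shaker=(.41,.159),pepper_mill=(.545,-.361),mustard_jar=(.4,.3)).items():
    x,e,c=fit(ps,l,np.array(n)); print(l,np.round(x,4),e.tolist(),c)
p=ps[1]
g=cv2.cvtColor(np.array(p["frame"]),cv2.COLOR_RGB2BGR)
cv2.imwrite("pics/crop.png",cv2.resize(g[170:270,220:480],(780,300),interpolation=cv2.INTER_CUBIC))
s=arm.observe();print(s["position"],s["width"],s["clock"])
E
```

```text
y ends -0.26487256713573015 0.09683101989773554 origin y from +end -0.04816898010226445 slope 0.012740628330906785 x at origin 0.5971996654780987 widths 0.104
False 0.84 [ 0.59943288 -0.06251975]
True 0.8 [ 0.60403949 -0.04695471]
plate [ 0.4176 -0.0494] [-1.1, 0.3, 0.1, -0.5, -0.0, -0.1, -0.0, 0.8] [0.7, 0.92]Traceback (most recent call last):
  File "<stdin>", line 5, in <module>
  File "m.py", line 20, in fit
    s=least_squares(f,x0,loss="soft_l1")
    return func(*args, **kwargs)
    vector_fun = VectorFunction(
        fun_wrapped,
    ...<6 lines>...
        workers=workers
    )
    self._update_fun()
    ~~~~~~~~~~~~~~~~^^
    self.f = self.fun_wrapped(xp_copy(self.x))
             ~~~~~~~~~~~~~~~~^^^^^^^^^^^^^^^^^
    return np.atleast_1d(self.fun(x))
                         ~~~~~~~~^^^
    return self.f(x, *self.args, **self.kwargs)
           ~~~~~~^^^^^^^^^^^^^^^^^^^^^^^^^^^^^^
  File "m.py", line 19, in <lambda>
    f=lambda x:np.concatenate([box(p,x,G[l])-b for p,b,_ in obs])
               ~~~~~~~~~~~~~~^^^^^^^^^^^^^^^^^^^^^^^^^^^^^^^^^^^^
ValueError: need at least one array to concatenate
```

```bash
cat > c.py <<'E'
from b import *
def rect(p,z=.018,x0=.5,x1=.7,y0=-.3,y1=.13,s=1800):
    # output col = (y1-y)*s, row=(x1-x)*s
    W=[(x1,y1),(x1,y0),(x0,y0),(x0,y1)]
    src=np.float32([w2pix(p,[a,b,z]) for a,b in W]);dst=np.float32([((y1-b)*s,(x1-a)*s) for a,b in W])
    H=cv2.getPerspectiveTransform(src,dst)
    g=cv2.cvtColor(np.array(p["frame"]),cv2.COLOR_RGB2BGR)
    return cv2.warpPerspective(g,H,(int((y1-y0)*s),int((x1-x0)*s)),flags=cv2.INTER_CUBIC)
E
python3 - <<'E'
from c import *
p=arm.get_image("top");s=1800
g=rect(p);k=cv2.GaussianBlur(cv2.cvtColor(g,cv2.COLOR_BGR2GRAY),(5,5),0)
for rr in(.030,.037,.042):
    c=cv2.HoughCircles(k,cv2.HOUGH_GRADIENT_ALT if False else cv2.HOUGH_GRADIENT,1,40,param1=60,param2=12,minRadius=int((rr-.003)*s),maxRadius=int((rr+.003)*s))
    for a in (c[0][:4] if c is not None else []): print(rr,"x",round(.7-a[1]/s,4),"y",round(.13-a[0]/s,4),"r",round(a[2]/s,4))
for d,xc in((-.08,0),(0,0),(.088,0)):
    cv2.drawMarker(g,(int((.13-(-.048+d))*s),int((.7-.597)*s)),(255,0,0),cv2.MARKER_CROSS,20,1)
cv2.imwrite("pics/crop.png",g);print(g.shape)
E
```

```text
0.03 x 0.5981 y -0.1247 r 0.0281
0.03 x 0.6069 y -0.0481 r 0.0312
0.03 x 0.6125 y 0.0453 r 0.0324
0.03 x 0.5531 y -0.1986 r 0.0324
0.037 x 0.6014 y -0.0447 r 0.0372
0.037 x 0.6042 y 0.0392 r 0.0384
0.037 x 0.6019 y -0.1175 r 0.0354
0.042 x 0.6014 y 0.0431 r 0.0436
0.042 x 0.5942 y -0.0431 r 0.0404
0.042 x 0.5847 y -0.1231 r 0.0416
(359, 774, 3)
```

View pics/crop.png

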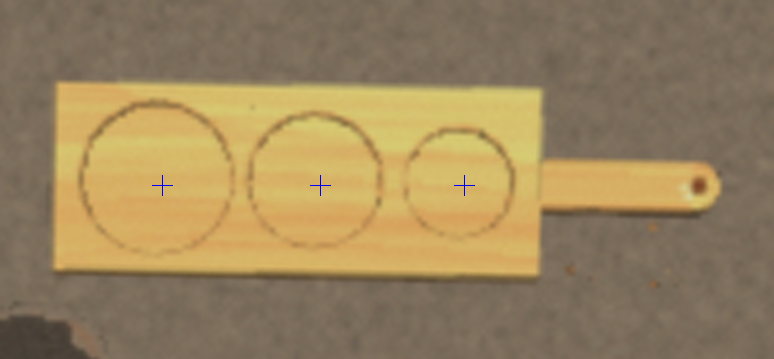

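The rectified view shows the recess circles centred at px (157,178), (316,180) and (460,182). In world coordinates that puts mustard at (0.601, 0.043), the mill at (0.600, -0.045) and salt at (0.599, -0.125). Next is the salt.

Emit:
carry_out(claw=[8, 8, 8, 8, 8, 8, 8, 8, 2, 2, 2, 2, 2, 2, 2, 2, 2, 2], delta_pos=[[0, 0, 3], [0, 0, 3], [0, 0, 3], [0, 0, 3], [0, 0, 2], [0, 0, 1.3], [0, 0, 1], [0, 0, 0], [0, 0, 0], [0, 0, 0], [0, 0, 0], [0, 0, 0], [0, 0, 0], [0, 0, 0], [0, 0, -0.5], [0, 0, -1.5], [0, 0, -3], [0, 0, -3]], angular=[[0, 0, 0], [0, 0, 0], [0, 0, 0], [0, 0, 0], [0, 0, 0], [0, 0, 0], [0, 0, 0], [0, 0, 0], [0, 0, 0], [0, 0, 0], [0, 0, 0], [0, 0, 0], [0, 0, 0], [0, 0, 0], [0, 0, 0], [0, 0, 0], [0, 0, 0], [0, 0, 0]], force=15)

```text
clock: 14.45
position: [0.4088, 0.1586, 0.1135]
ee_rot: [-2.221, -2.22, 0.002]
force: [1.4, -0.2, -1.6]
width: 0.435
gripper_force: 14.8
```

```bash
python3 - <<'E'
from b import *
ps=[arm.get_image(n) for n in("side","top")]
s=arm.observe();print(s["position"],s["width"]*92,s["clock"],s["gripper_force"])
for q in ps:
  for r in arm.place_of("salt_shaker",q)[:2]: print(r["conf"],pix2w(q,r["centre"],s["position"][2]-.033))
p=ps[0];c=w2pix(p,s["position"]).astype(int);print(c)
g=cv2.cvtColor(np.array(p["frame"]),cv2.COLOR_RGB2BGR)[c[1]-70:c[1]+50,c[0]-80:c[0]+80]
cv2.imwrite("pics/salt.png",cv2.resize(g,(640,480),interpolation=cv2.INTER_CUBIC))
E
```

```text
[0.41130583 0.15987319 0.11592674] 39.952236226606956 14.55 14.77606445009883
0.81 [0.41509219 0.15866197 0.08292674]
0.48 [0.5654468  0.46554035 0.08292674]
[352 251]
```

View pics/salt.png

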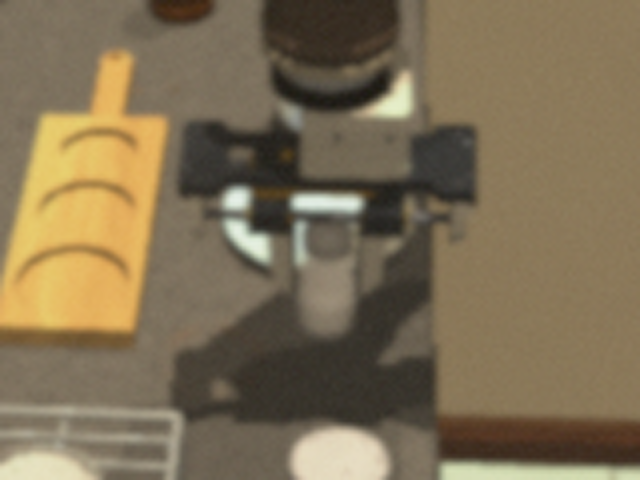

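Salt is held upright and centred between the fingers, with its base at crop px (327,335).

Emit:
carry_out(claw=[2, 2, 2, 2, 2, 2, 2, 2, 2, 2, 2, 2, 2, 2, 2], delta_pos=[[-0.8, 0.5, 0], [-1.6, 1.1, 0], [-2.6, 1.7, 0], [-2.6, 1.7, 0], [-2.6, 1.7, 0], [-2.6, 1.7, 0], [-2.6, 1.7, 0], [-2.6, 1.7, 0], [-2.6, 1.7, 0], [-2.6, 1.7, 0], [-2.6, 1.8, 0], [-1.8, 1.2, 0], [-0.8, 0.7, 0], [0, 0, 0], [0, 0, 0]], angular=[[0, 0, 0], [0, 0, 0], [0, 0, 0], [0, 0, 0], [0, 0, 0], [0, 0, 0], [0, 0, 0], [0, 0, 0], [0, 0, 0], [0, 0, 0], [0, 0, 0], [0, 0, 0], [0, 0, 0], [0, 0, 0], [0, 0, 0]])

```text
clock: 16.15
position: [0.5975, -0.1244, 0.112]
ee_rot: [-2.22, -2.22, 0.001]
force: [-0.2, 0.3, -0.6]
width: 0.436
gripper_force: 14.8
```

```bash
python3 - <<'E'
from b import *
import time
a=[]
for i in range(3):
    p=arm.get_image("side");s=arm.observe();a.append(s["position"])
print(np.mean(a,0),np.ptp(a,0),s["width"]*92,s["gripper_force"])
for r in arm.place_of("salt_shaker",p)[:2]: print(r["conf"],pix2w(p,r["centre"],np.mean(a,0)[2]-.033))
E
```

```text
[ 0.5975993  -0.12400797  0.11256228] [0.00027744 0.0001719  0.00043442] 40.133000293959384 14.776927425436952
```

Emit:
carry_out(claw=[2, 2, 2, 2, 2, 2, 2, 2, 2, 2], delta_pos=[[-0.1, 0.1, 1], [0, 0, 1.5], [0, 0, 1.5], [0, 0, 1], [0, 0, 0.6], [0, 0, 0.4], [0, 0, 0.3], [0, 0, 0.3], [0, 0, 0.1], [0, 0, 0]], angular=[[0, 0, 0], [0, 0, 0], [0, 0, 0], [0, 0, 0], [0, 0, 0], [0, 0, 0], [0, 0, 0], [0, 0, 0], [0, 0, 0], [0, 0, 0]])

```text
clock: 17.35
position: [0.5994, -0.1266, 0.0459]
ee_rot: [2.222, 2.22, 0.0]
force: [-0.1, 1.2, -0.8]
width: 0.434
gripper_force: 14.8
```

```bash
python3 - <<'E'
from b import *
a=[]
for i in range(2):
    p=arm.get_image("side");s=arm.observe();a.append(s["position"])
print(np.mean(a,0),s["width"]*92,s["gripper_force"],s["force"])
c=w2pix(p,np.mean(a,0)).astype(int)
g=cv2.cvtColor(np.array(p["frame"]),cv2.COLOR_RGB2BGR)[c[1]-60:c[1]+60,c[0]-80:c[0]+80]
cv2.imwrite("pics/salt2.png",cv2.resize(g,(640,480),interpolation=cv2.INTER_CUBIC))
E
```

```text
[ 0.59943722 -0.12660338  0.04597342] 39.98957683225929 14.776858364947998 [ 0.13249695 -0.00503355 -1.07787211]
```

View pics/salt2.png

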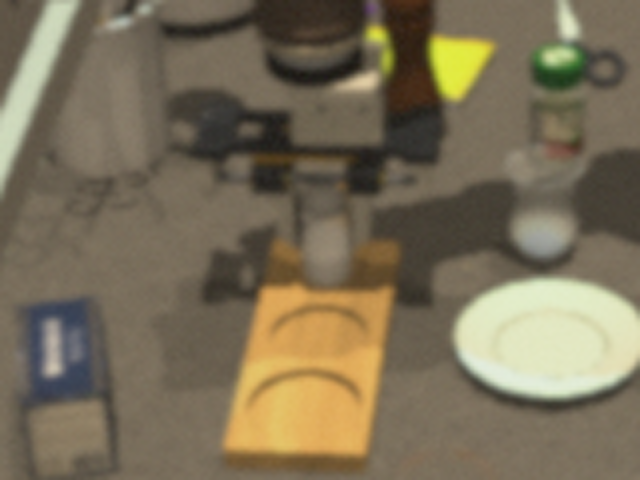

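Salt sits over its recess at crop px (327,270). I lower it slightly more, then release.

Emit:
carry_out(claw=[2, 2, 2, 2, 2, 3.9, 4.4, 5, 7, 8, 8, 8, 8, 8, 8, 8, 8, 8], delta_pos=[[0, 0, 0.1], [0, 0, 0.1], [0, 0, 0.1], [0, 0, 0], [0, 0, 0], [0, 0, 0], [0, 0, 0], [0, 0, 0], [0, 0, 0], [0, 0, 0], [0, 0, 0], [0, 0, -1], [0, 0, -2], [0, 0, -3], [0, 0, -4], [0, 0, -4], [0, 0, -4], [0, 0, -4]], angular=[[0, 0, 0], [0, 0, 0], [0, 0, 0], [0, 0, 0], [0, 0, 0], [0, 0, 0], [0, 0, 0], [0, 0, 0], [0, 0, 0], [0, 0, 0], [0, 0, 0], [0, 0, 0], [0, 0, 0], [0, 0, 0], [0, 0, 0], [0, 0, 0], [0, 0, 0], [0, 0, 0]])

```text
clock: 19.25
position: [0.599, -0.1263, 0.2654]
ee_rot: [2.222, 2.22, 0.001]
force: [0.7, 0.5, -1.2]
width: 0.871
gripper_force: 0.0
```

Emit:
carry_out(claw=[8, 8, 8, 8, 8, 8, 8, 8, 8], delta_pos=[[-2, -0.5, 0], [-4, -0.8, 0], [-4, -0.8, 0], [-4, -0.8, 0], [-4, -0.8, 0], [-4, -0.8, 0], [-2.1, -0.6, 0], [0, 0, 0], [0, 0, 0]], angular=[[0, 0, 0], [0, 0, 0], [0, 0, 0], [0, 0, 0], [0, 0, 0], [0, 0, 0], [0, 0, 0], [0, 0, 0], [0, 0, 0]])

```text
clock: 20.15
position: [0.5479, -0.3674, 0.2632]
ee_rot: [-2.223, -2.219, -0.001]
force: [-0.3, 0.8, 0.6]
width: 0.871
gripper_force: 0.0
```

```bash
cat >> c.py <<'E'
def reproj(ps,l,xy,z0):
    # fit at base height z0, coords printed
    G2={k:[(r,z+z0) for r,z in v] for k,v in G.items()}
    import m; old=m.G[l]; m.G[l]=G2[l]
    try: x,e,c=m.fit(ps,l,np.array(xy)); print(l,np.round(x,4),e.tolist(),c)
    except ValueError: print(l,"not seen")
    m.G[l]=old
E
python3 - <<'E'
from c import *
ps=[arm.get_image(n) for n in("side","top")]
reproj(ps,"salt_shaker",(.599,-.126),.01)
reproj(ps,"pepper_mill",(.548,-.367),0)
reproj(ps,"mustard_jar",(.397,.3),0)
g=rect(ps[1]);cv2.imwrite("pics/r2.png",g)
print(arm.observe()["position"])
E
```

```text
salt_shaker [ 0.5994 -0.1253] [-0.5, -1.2, 0.3, 0.4, -2.3, -1.1, 1.1, 1.8] [0.7, 0.5]
pepper_mill [ 0.5495 -0.3687] [0.2, -1.7, -0.6, -0.2, 0.4, 0.9, -0.8, -0.6] [0.7, 0.59]
mustard_jar [0.3978 0.3004] [-0.5, -1.0, -0.4, 2.8, -0.4, 0.6, 0.8, 0.3] [0.9, 0.87]
[ 0.54827853 -0.36684873  0.26287165]
```

View pics/r2.png

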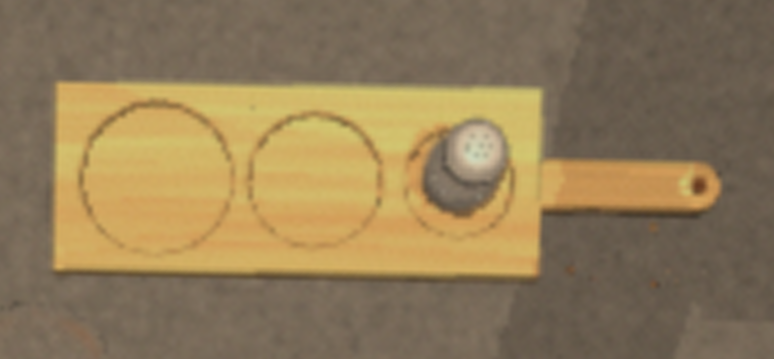

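Salt stands in its recess and the board hasn't moved: its circles are at the same pixels as before. Next is the mill.

Emit:
carry_out(claw=[8, 8, 8, 8, 8, 8, 8, 8, 2, 2, 2, 2, 2, 2, 2, 2, 2, 2], delta_pos=[[-0.15, 0.1, 2], [0, 0, 3], [0, 0, 3], [0, 0, 2.5], [0, 0, 2], [0, 0, 1], [0, 0, 0.7], [0, 0, 0], [0, 0, 0], [0, 0, 0], [0, 0, 0], [0, 0, 0], [0, 0, 0], [0, 0, 0], [0, 0, -0.5], [0, 0, -1.5], [0, 0, -2], [0, 0, -2]], angular=[[0, 0, 0], [0, 0, 0], [0, 0, 0], [0, 0, 0], [0, 0, 0], [0, 0, 0], [0, 0, 0], [0, 0, 0], [0, 0, 0], [0, 0, 0], [0, 0, 0], [0, 0, 0], [0, 0, 0], [0, 0, 0], [0, 0, 0], [0, 0, 0], [0, 0, 0], [0, 0, 0]], force=25)

```text
clock: 22.35
position: [0.5489, -0.3689, 0.1822]
ee_rot: [-2.222, -2.22, -0.0]
force: [0.1, 0.0, -1.4]
width: 0.519
gripper_force: 25.0
```

```bash
python3 - <<'E'
from c import *
ps=[arm.get_image(n) for n in("side","top")]
s=arm.observe();print(s["position"],s["width"]*92,s["gripper_force"],s["force"])
for r in arm.place_of("pepper_mill",ps[0])[:1]: print(r["conf"],pix2w(ps[0],r["centre"],s["position"][2]-.121))
p=ps[0];c=w2pix(p,s["position"]).astype(int)
g=cv2.cvtColor(np.array(p["frame"]),cv2.COLOR_RGB2BGR)[c[1]-40:c[1]+80,c[0]-80:c[0]+80]
cv2.imwrite("pics/mill.png",cv2.resize(g,(640,480),interpolation=cv2.INTER_CUBIC))
E
```

```text
[ 0.55081466 -0.36944551  0.18465114] 47.831625584612816 24.99664211372874 [ 0.77660021  0.07123264 -1.54898788]
0.71 [ 0.55013626 -0.35240534  0.06365114]
```

View pics/mill.png

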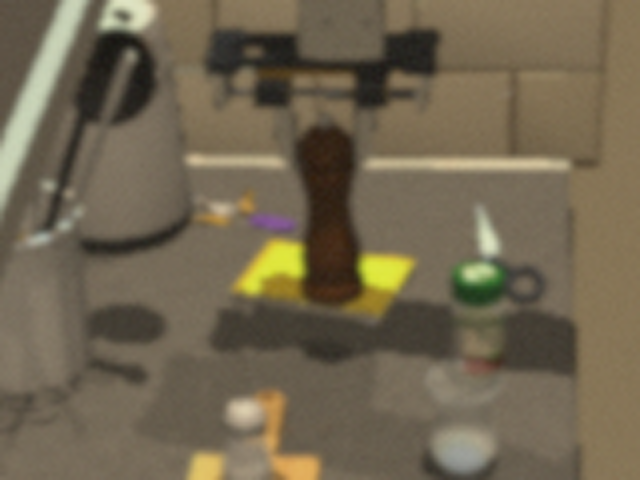

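```bash
python3 - <<'E'
from c import *
ps=[arm.get_image(n) for n in("side","top")]
s=arm.observe();z=s["position"][2]-.121
print(s["position"])
for p in ps:
    r=arm.trace("pepper_mill",p)
    if not r: print("none");continue
    ys,xs=np.nonzero(r[0]["region"]);print(r[0]["conf"],"obs",xs.min(),ys.min(),xs.max()+1,ys.max()+1,"foot pred",np.round(box(p,s["position"][:2],[(.029,z)]),1))
    yb=ys.max();print("bottom cols",xs[ys>yb-4].min(),xs[ys>yb-4].max()+1)
E
```

```text
[ 0.54860685 -0.36896964  0.18033748]
0.96 obs 308 124 325 172 foot pred [308.1 164.2 324.4 172.5]
bottom cols 309 324
0.6 obs 472 199 502 232 foot pred [472.4 208.7 496.1 231.8]
bottom cols 476 493
```

The mill hangs upright and its foot matches the predicted outline. I raise it to clear the salt, then carry it over.

Emit:
carry_out(claw=[2, 2, 2, 2, 2, 2, 2, 2, 2, 2, 2, 2, 2, 2, 2, 2, 2, 2, 2], delta_pos=[[0, 0, -2], [0, 0, -3], [0, 0, -2], [1, 0.2, 0], [2, 0.3, 0], [2.7, 0.4, 0], [2.7, 0.4, 0], [2.7, 0.4, 0], [2.7, 0.4, 0], [2.7, 0.4, 0], [2.7, 0.4, 0], [2.7, 0.4, 0], [2.7, 0.5, 0], [2.7, 0.5, 0], [2.7, 0.4, 0], [1.6, 0.3, 0], [0.8, 0.1, 0], [0, 0, 0], [0, 0, 0]], angular=[[0, 0, 0], [0, 0, 0], [0, 0, 0], [0, 0, 0], [0, 0, 0], [0, 0, 0], [0, 0, 0], [0, 0, 0], [0, 0, 0], [0, 0, 0], [0, 0, 0], [0, 0, 0], [0, 0, 0], [0, 0, 0], [0, 0, 0], [0, 0, 0], [0, 0, 0], [0, 0, 0], [0, 0, 0]])

```text
clock: 24.6
position: [0.6002, -0.0466, 0.2503]
ee_rot: [2.224, 2.219, -0.002]
force: [-0.2, -0.2, -1.8]
width: 0.52
gripper_force: 25.0
```

```bash
python3 - <<'E'
from c import *
ps=[arm.get_image(n) for n in("side","top")]
a=[arm.observe()["position"]];arm.get_image("side");a.append(arm.observe()["position"])
q=np.mean(a,0);z=q[2]-.121;print(q)
for p in ps:
    r=arm.trace("pepper_mill",p)
    if not r: print("none");continue
    ys,xs=np.nonzero(r[0]["region"]);print(r[0]["conf"],"obs",xs.min(),ys.min(),xs.max()+1,ys.max()+1,"foot pred",np.round(box(p,q[:2],[(.029,z)]),1))
E
```

```text
[ 0.60025835 -0.04681496  0.25049814]
0.98 obs 279 153 301 209 foot pred [280.7 197.1 300.1 207.9]
none
```

Emit:
carry_out(claw=[2, 2, 2, 2, 2, 2, 2, 2, 2, 2, 2, 2], delta_pos=[[0.1, 0, 1], [0, 0, 2], [0, 0, 2.5], [0, 0, 2.5], [0, 0, 1.5], [0, 0, 1], [0, 0, 0.5], [0, 0, 0.3], [0, 0, 0.2], [0, 0, 0.1], [0, 0, 0], [0, 0, 0]], angular=[[0, 0, 0], [0, 0, 0], [0, 0, 0], [0, 0, 0], [0, 0, 0], [0, 0, 0], [0, 0, 0], [0, 0, 0], [0, 0, 0], [0, 0, 0], [0, 0, 0], [0, 0, 0]])

```text
clock: 26.05
position: [0.6006, -0.0441, 0.1351]
ee_rot: [2.222, 2.22, 0.001]
force: [0.7, 0.3, -1.2]
width: 0.52
gripper_force: 25.0
```

```bash
python3 - <<'E'
from c import *
a=[]
for i in range(3): p=arm.get_image("side");s=arm.observe();a.append(s["position"])
q=np.mean(a,0);z=q[2]-.121;print(q,s["force"])
r=arm.trace("pepper_mill",p)
ys,xs=np.nonzero(r[0]["region"]);print(r[0]["conf"],"obs",xs.min(),ys.min(),xs.max()+1,ys.max()+1,"foot pred",np.round(box(p,q[:2],[(.029,z)]),1))
E
```

```text
[ 0.60051694 -0.04406515  0.13501486] [ 0.91484473 -0.32974282 -2.05076706]
0.58 obs 282 188 302 240 foot pred [283.1 228.  301.7 239.3]
```

Emit:
carry_out(claw=[2, 2, 2, 2, 2, 2], delta_pos=[[-0.1, 0, 0.1], [0, 0, 0.1], [0, 0, 0.1], [0, 0, 0.1], [0, 0, 0], [0, 0, 0]], angular=[[0, 0, 0], [0, 0, 0], [0, 0, 0], [0, 0, 0], [0, 0, 0], [0, 0, 0]])

```text
clock: 26.85
position: [0.6006, -0.045, 0.1311]
ee_rot: [2.222, 2.22, 0.001]
force: [-0.3, 0.2, 3.0]
width: 0.521
gripper_force: 25.0
```

Emit:
carry_out(claw=[4.9, 5.2, 6, 7, 8, 8, 8, 8, 8, 8, 8, 8], delta_pos=[[0, 0, 0], [0, 0, 0], [0, 0, 0], [0, 0, 0], [0, 0, 0], [0, 0, 0], [0, 0, -1], [0, 0, -2], [0, 0, -3], [0, 0, -4], [0, 0, 0], [0, 0, 0]], angular=[[0, 0, 0], [0, 0, 0], [0, 0, 0], [0, 0, 0], [0, 0, 0], [0, 0, 0], [0, 0, 0], [0, 0, 0], [0, 0, 0], [0, 0, 0], [0, 0, 0], [0, 0, 0]])

```text
clock: 28.05
position: [0.601, -0.0449, 0.2324]
ee_rot: [2.221, 2.219, 0.003]
force: [0.1, -0.1, -0.7]
width: 0.874
gripper_force: 0.0
```

Emit:
carry_out(claw=[9.1, 9.1, 9.1, 9.1, 9.1, 9.1, 9.1, 9.1, 9.1, 9.1, 9.1, 9.1], delta_pos=[[2, -1.2, 0], [3.5, -2.1, 0], [3.5, -2.1, 0], [3.5, -2.1, 0], [3.5, -2.1, 0], [3.5, -2.1, 0], [3.5, -2.1, 0], [3.5, -2.1, 0], [3.5, -2.1, 0], [3, -1.7, 0], [1.5, -0.6, 0], [0, 0, 0]], angular=[[0, 0, 0], [0, 0, 0], [0, 0, 0], [0, 0, 0], [0, 0, 0], [0, 0, 0], [0, 0, 0], [0, 0, 0], [0, 0, 0], [0, 0, 0], [0, 0, 0], [0, 0, 0]])

```text
clock: 29.25
position: [0.3957, 0.3022, 0.2303]
ee_rot: [-2.216, -2.225, 0.001]
force: [-0.1, 0.1, -0.5]
width: 0.992
gripper_force: 0.0
```

```bash
python3 - <<'E'
from c import *
ps=[arm.get_image(n) for n in("side","top")]
reproj(ps,"salt_shaker",(.599,-.126),.01)
reproj(ps,"pepper_mill",(.6,-.045),.01)
reproj(ps,"mustard_jar",(.397,.3),0)
reproj(ps,"plate",(.418,-.049),0)
for q in ps:
    r=arm.place_of("wire_shelf",q); print([(x["conf"],pix2w(q,x["centre"],0)[:2]) for x in r[:1]])
cv2.imwrite("pics/r3.png",rect(ps[1]))
s=arm.observe();print(s["position"],s["width"])
E
```

```text
salt_shaker [ 0.6002 -0.1255] [-1.2, -1.4, 1.1, 1.5] [0.6]
pepper_mill [ 0.5997 -0.0435] [-0.2, -1.4, -1.0, 0.4, 0.0, 0.9, -0.1, 0.0] [0.58, 0.66]
mustard_jar [0.3979 0.2982] [-0.5, -1.6, 0.5, 1.1] [0.66]
plate [ 0.4187 -0.0497] [-11.4, -6.8, 0.7, -0.5, -0.9, -0.5, 0.0, 1.3] [0.57, 0.69]
[(0.59, array([0.58181087, 0.40492343]))]
[(0.84, array([0.57870219, 0.39203372]))]
[0.39788866 0.29988843 0.23071983] 0.9949116002732121
```

View pics/r3.png

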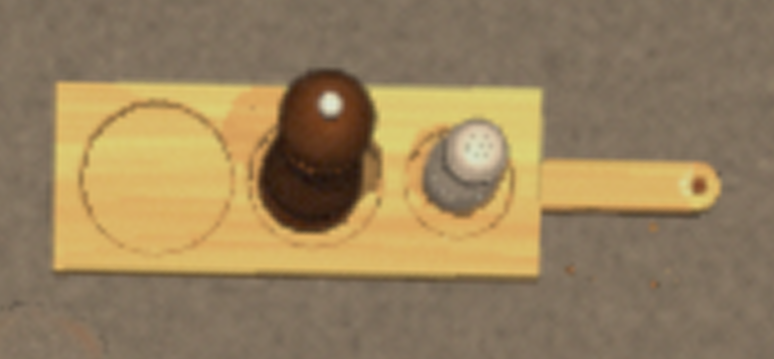

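The mill and salt are both standing in their recesses. Now the mustard.

Emit:
carry_out(claw=[9.1, 9.1, 9.1, 9.1, 9.1, 9.1, 9.1, 9.1, 9.1, 9.1, 4, 4, 4, 4, 4, 4, 4], delta_pos=[[0, 0, 3], [0, 0, 4], [0, 0, 4], [0, 0, 2.5], [0, 0, 1.5], [0, 0, 1.5], [0, 0, 1.4], [0, 0, 1], [0, 0, 0.6], [0, 0, 0], [0, 0, 0], [0, 0, 0], [0, 0, 0], [0, 0, 0], [0, 0, 0], [0, 0, 0], [0, 0, 0]], angular=[[0, 0, 0], [0, 0, 0], [0, 0, 0], [0, 0, 0], [0, 0, 0], [0, 0, 0], [0, 0, 0], [0, 0, 0], [0, 0, 0], [0, 0, 0], [0, 0, 0], [0, 0, 0], [0, 0, 0], [0, 0, 0], [0, 0, 0], [0, 0, 0], [0, 0, 0]], force=25)

```text
clock: 31.55
position: [0.3979, 0.3003, 0.0361]
ee_rot: [2.222, 2.22, 0.001]
force: [-1.9, -0.0, 6.5]
width: 0.741
gripper_force: 25.0
```

Emit:
carry_out(claw=[4, 4, 4, 4, 4, 4], delta_pos=[[0, 0, -0.5], [0, 0, -1.5], [0, 0, -3], [0, 0, -3], [0, 0, 0], [0, 0, 0]], angular=[[0, 0, 0], [0, 0, 0], [0, 0, 0], [0, 0, 0], [0, 0, 0], [0, 0, 0]])

```text
clock: 32.15
position: [0.3981, 0.2999, 0.1159]
ee_rot: [2.223, 2.219, 0.001]
force: [0.9, -0.6, -3.2]
width: 0.738
gripper_force: 25.0
```

```bash
python3 - <<'E'
from c import *
ps=[arm.get_image(n) for n in("side","top")]
a=[]
for i in range(2): p=arm.get_image("side");s=arm.observe();a.append(s["position"])
q=np.mean(a,0);z=q[2]-.036;print(q,s["force"],s["width"]*92)
for p in ps:
    r=arm.trace("mustard_jar",p)
    if not r: print("none");continue
    ys,xs=np.nonzero(r[0]["region"]);print(r[0]["conf"],"obs",xs.min(),ys.min(),xs.max()+1,ys.max()+1,"foot pred",np.round(box(p,q[:2],[(.034,z)]),1))
p=ps[0];c=w2pix(p,q).astype(int)
g=cv2.cvtColor(np.array(p["frame"]),cv2.COLOR_RGB2BGR)[c[1]-60:c[1]+60,c[0]-80:c[0]+80]
cv2.imwrite("pics/mus.png",cv2.resize(g,(640,480),interpolation=cv2.INTER_CUBIC))
E
```

```text
[0.39718486 0.29940419 0.1145959 ] [ 0.33057587 -0.01654413 -1.48132015] 68.02774371630228
0.58 obs 342 266 371 306 foot pred [342.9 288.8 369.9 307.8]
none
```

View pics/mus.png

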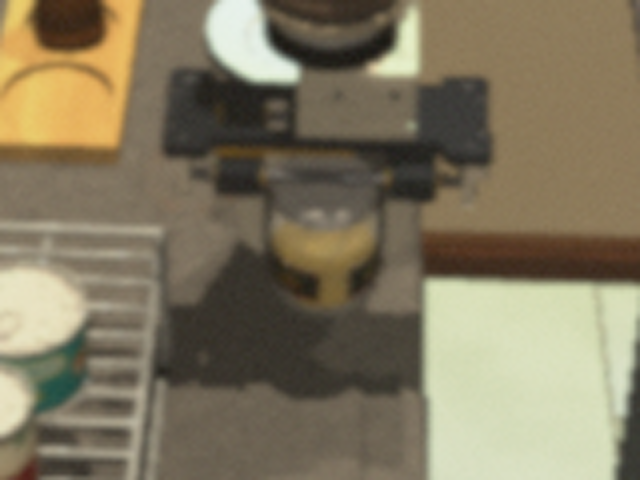

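The mustard jar is held level between the fingers at crop px (325,250), and the path to the board is free.

Emit:
carry_out(claw=[4, 4, 4, 4, 4, 4, 4, 4, 4, 4, 4, 4, 4, 4], delta_pos=[[-0.8, 0.6, 0], [-1.6, 1.3, 0], [-2.4, 1.9, 0], [-2.4, 1.9, 0], [-2.4, 1.9, 0], [-2.4, 1.9, 0], [-2.4, 1.9, 0], [-2.4, 1.9, 0], [-2.4, 1.9, 0], [-2.4, 1.9, 0], [-2.4, 1.9, 0], [-1.2, 1.0, 0], [-0.5, 0.4, 0], [0, 0, 0]], angular=[[0, 0, 0], [0, 0, 0], [0, 0, 0], [0, 0, 0], [0, 0, 0], [0, 0, 0], [0, 0, 0], [0, 0, 0], [0, 0, 0], [0, 0, 0], [0, 0, 0], [0, 0, 0], [0, 0, 0], [0, 0, 0]])

```text
clock: 33.85
position: [0.6013, 0.0428, 0.1154]
ee_rot: [-2.223, -2.219, 0.0]
force: [-1.0, 0.9, -2.7]
width: 0.739
gripper_force: 25.0
```

```bash
python3 - <<'E'
from c import *
ps=[arm.get_image(n) for n in("side","top")]
a=[]
for i in range(3): p=arm.get_image("side");s=arm.observe();a.append(s["position"])
q=np.mean(a,0);z=q[2]-.036;print(q,s["force"],s["width"]*92)
for p in ps:
    r=arm.trace("mustard_jar",p)
    if not r: print("none");continue
    ys,xs=np.nonzero(r[0]["region"]);print(r[0]["conf"],"obs",xs.min(),ys.min(),xs.max()+1,ys.max()+1,"foot pred",np.round(box(p,q[:2],[(.034,z)]),1))
E
```

```text
[0.6006704  0.04458685 0.11589027] [ 0.33283219  0.3521383  -1.63019625] 68.15386828805184Traceback (most recent call last):
  File "<stdin>", line 7, in <module>
ValueError: only the last four pictures can be asked about
```

Emit:
carry_out(claw=[4, 4, 4, 4, 4, 4, 4, 4, 4, 4], delta_pos=[[-0.1, 0, 1], [0, 0, 1.5], [0, 0, 1.5], [0, 0, 1], [0, 0, 0.6], [0, 0, 0.4], [0, 0, 0.3], [0, 0, 0.2], [0, 0, 0], [0, 0, 0]], angular=[[0, 0, 0], [0, 0, 0], [0, 0, 0], [0, 0, 0], [0, 0, 0], [0, 0, 0], [0, 0, 0], [0, 0, 0], [0, 0, 0], [0, 0, 0]])

```text
clock: 35.1
position: [0.6017, 0.042, 0.0511]
ee_rot: [2.222, 2.22, 0.001]
force: [0.4, 0.1, -3.4]
width: 0.736
gripper_force: 25.0
```

```bash
python3 - <<'E'
from c import *
a=[]
for i in range(3): p=arm.get_image("side");s=arm.observe();a.append(s["position"])
q=np.mean(a,0);z=q[2]-.036;print(q,s["force"],s["width"]*92)
r=arm.trace("mustard_jar",p)
for k in r[:2]:
    ys,xs=np.nonzero(k["region"]);print(k["conf"],"obs",xs.min(),ys.min(),xs.max()+1,ys.max()+1,"foot pred",np.round(box(p,q[:2],[(.034,z)]),1))
c=w2pix(p,q).astype(int)
g=cv2.cvtColor(np.array(p["frame"]),cv2.COLOR_RGB2BGR)[c[1]-60:c[1]+60,c[0]-80:c[0]+80]
cv2.imwrite("pics/mus2.png",cv2.resize(g,(640,480),interpolation=cv2.INTER_CUBIC))
E
```

```text
[0.60166798 0.04193082 0.05104342] [-0.4065519   0.64145844 -2.60179746] 67.90294565276287
0.65 obs 276 223 300 257 foot pred [277.5 243.6 300.2 258. ]
```

View pics/mus2.png

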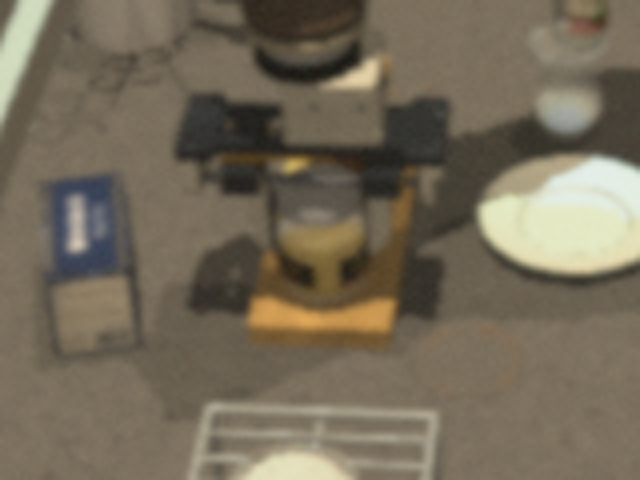

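The jar is centred over its recess at crop px (323,270), about 5 mm up. I lower it in 1 mm steps.

Emit:
carry_out(claw=[4, 4, 4, 4, 4, 4, 4], delta_pos=[[0.1, 0, 0.1], [0, 0, 0.1], [0, 0, 0.1], [0, 0, 0.1], [0, 0, 0.1], [0, 0, 0], [0, 0, 0]], angular=[[0, 0, 0], [0, 0, 0], [0, 0, 0], [0, 0, 0], [0, 0, 0], [0, 0, 0], [0, 0, 0]])

```text
clock: 36.0
position: [0.6015, 0.0429, 0.0462]
ee_rot: [2.222, 2.22, -0.0]
force: [-1.8, -0.9, 5.2]
width: 0.74
gripper_force: 25.0
```

Contact. Release and retreat.

Emit:
carry_out(claw=[6.9, 7.2, 8, 9.1, 9.1, 9.1, 9.1, 9.1, 9.1, 9.1, 9.1, 9.1], delta_pos=[[0, 0, 0], [0, 0, 0], [0, 0, 0], [0, 0, 0], [0, 0, 0], [0, 0, -0.5], [0, 0, -1.5], [0, 0, -3], [0, 0, -4], [0, 0, -4], [0, 0, -4], [0, 0, 0]], angular=[[0, 0, 0], [0, 0, 0], [0, 0, 0], [0, 0, 0], [0, 0, 0], [0, 0, 0], [0, 0, 0], [0, 0, 0], [0, 0, 0], [0, 0, 0], [0, 0, 0], [0, 0, 0]])

```text
clock: 37.2
position: [0.6043, 0.0446, 0.223]
ee_rot: [2.218, 2.217, 0.013]
force: [0.5, 1.2, 0.6]
width: 0.993
gripper_force: 0.0
```

Emit:
carry_out(claw=[9.1, 9.1, 9.1, 9.1, 9.1, 9.1, 9.1, 9.1], delta_pos=[[2, -1, 0], [4, -2, 0], [4, -2, 0], [4, -2, 0], [4, -2, 0], [4, -2, 0], [3, -1.5, 0], [0, 0, 0]], angular=[[0, 0, 0], [0, 0, 0], [0, 0, 0], [0, 0, 0], [0, 0, 0], [0, 0, 0], [0, 0, 0], [0, 0, 0]])

```text
clock: 38.0
position: [0.473, 0.2986, 0.217]
ee_rot: [-2.212, -2.228, -0.004]
force: [0.5, 0.9, -0.7]
width: 0.991
gripper_force: 0.0
```

```bash
python3 - <<'E'
from c import *
ps=[arm.get_image(n) for n in("side","top")]
reproj(ps,"salt_shaker",(.599,-.126),.01)
reproj(ps,"pepper_mill",(.6,-.045),.01)
reproj(ps,"mustard_jar",(.601,.043),.01)
reproj(ps,"plate",(.418,-.049),0)
cv2.imwrite("pics/r4.png",rect(ps[1]))
s=arm.observe();print(s["position"],s["clock"])
E
```

```text
salt_shaker [ 0.6001 -0.1268] [-0.7, -1.4, 0.7, 1.5] [0.71]
pepper_mill [ 0.601  -0.0437] [0.1, 0.4, -0.1, -0.4] [0.93]
mustard_jar [0.6039 0.0427] [-0.9, -3.7, 1.5, 1.4, 0.6, -1.4, -0.6, 1.1] [0.69, 0.8]
plate [ 0.4179 -0.0488] [-2.2, -6.6, -0.0, -0.3, -0.3, -0.2, -0.3, 2.6] [0.88, 0.94]
[0.4771109  0.29238646 0.21565581] 38.5
```

View pics/r4.png

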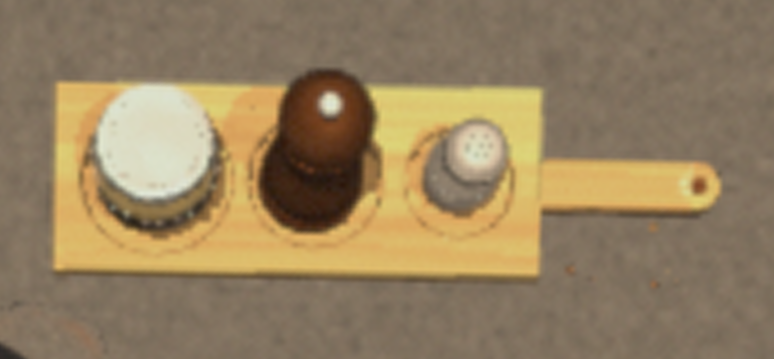

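All three stand inside their recesses: the jar at px (157,170), the mill at (315,180) and the salt at (460,182). The board is straight and the gripper is clear, so I hand it in.

```bash
python3 -c "
from cell import arm
print(arm.sign_off())"
```

```text
the job is handed in; nothing more can be done
None
```

I handed the job in: the board lies straight behind the plate, about 18 cm from its centre, and the salt, mill and mustard each stand upright in their recesses; the hand-in returned no verdict.

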